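# Open the media box by its concealed catch

## Task

The cream media box on the living-room table opens by a concealed catch: a flush oak plate lying somewhere along its flat oak front rail. Starting on the plain wood towards one end of the rail, feel lightly along it with closed fingertips until you find the plate, then press it in so that the lid springs fully open by itself, then come away. Nothing is to be gripped or lifted: the box stays where it stands, and the things on it and around it stay put.

Things in the scene. Friction and masses are not known exactly. Their poses are not given: they have to be found in the camera images.
- box: Loose 3 kg box on rubber feet, cream sides, flat oak top, 260 (x) x 410 (y) x 100 mm high. Origin: centre of its underside; its front faces -x. The front 84 mm of the top (x -130 to -46 mm) is the fixed front rail, a level, rigid oak panel at z = 100 mm; it hides the catch plate. Behind it, across a 2 mm gap, lies the sprung lid, hinged at the back.
- strip_mid (a point): Point on the rail's flat top, at x -86, y 0, z 100 mm of the box; axes as the box's. Middle of the line along y on which the catch plate's centre lies, anywhere within 58 mm to either side, new at each start; from 81 to 120 mm out the rail is always plain and clear. The plate's place has no reading: feel for it (or spy the 1 mm gap round it; no difference of colour).
- catch (a joint): How far the catch plate is pressed in, m: 0 at rest, 0.005 at its stop; it springs back. An oak rectangle 42 (x) x 44 (y) mm in a 44 x 46 mm hole of the rail, its face 2 mm below the rail. It gives from about 1.8 N and is fully in at 6 N; the lid is freed at about 0.003, always at the stop. The fingertips go down the hole: keep the gripper shut.
- lid (a joint): Lid angle, rad: 0 shut (level with the rail), 1.15 open at its stop. 172 x 372 mm, hinge along y at the box's back (x 125, z 94 mm). Freed, its springs raise it in 1 to 2 s and hold it open; its front edge (x -44 mm, 42 mm behind the plate's centre) swings up and back. Keep the gripper's broad side along the box's y, so that it does not hang over the lid.
- candle: Bystander: candle in a bare tin, 58 mm across, 42 mm high, standing on the +y end of the rail, near y = +160 mm of the box. Origin at the centre of its underside.
- matches: Bystander: matchbox 34 x 54 x 15 mm lying on the -y end of the rail, near y = -163 mm of the box. Origin at the centre of its underside.
- remote: Bystander: black remote control, 46 (x) x 175 (y) x 20 mm, lying on the table in front of the box. Origin at the centre of its underside.
- mug_a: Bystander: mug, 86 mm across, 94 mm high, its handle to its +y, on the table beside the box. Origin at the centre of its underside.
- mug_b: Bystander: mug like the other, on the table beside the box. Origin at the centre of its underside.
- jar: Bystander: closed jar, 68 mm across, 85 mm high, on the table behind the box. Origin at the centre of its underside.
- can: Bystander: low metal can, 68 mm across, 40 mm high, on the table to the -y side of the box. Origin at the centre of its underside.
- brush: Bystander: wooden grooming brush, bristles down, pad 55 x 85 mm with a handle to +y, 29 mm high, on the table to the +y side of the box. Origin on the table under the pad's centre.

How it is judged (in metres and radians):
On the way, in this order (a step that is already met when the one before it is completed fails the run):
1. fingertips rest lightly on the top of the box towards one end, with the catch not yet pressed (contact force between the fingers and box above 0.3 N and (y of the grasp point in the frame of strip_mid above 0.045 m or y of the grasp point in the frame of strip_mid below -0.045 m) and value of joint catch below 0.001 m and value of joint lid below 0.05 rad), for 0.1 s.
2. the catch plate is pressed in by the fingers (value of joint catch above 0.003 m and contact force between the fingers and box above 1 N and value of joint lid below 0.8 rad).
3. the lid has sprung open (value of joint lid above 1 rad), for 0.2 s.
At the end, for the whole second after the job is handed in: The lid stands open (joint above 1.0 rad) and still, the catch plate has sprung back (less than 1 mm in), the box stands level within 20 mm of where it was, and each bystander is within 30 mm of where it was (value of joint lid above 1 rad and velocity of joint lid below 0.05 rad/s and value of joint catch below 0.001 m and distance of box from where it was at the start of the episode below 0.02 m and angle between box's own z axis and vertical below 0.05 rad and linear speed of box below 0.02 m/s and distance of each of candle, matches, remote, mug_a, mug_b, jar, can, brush from where it was at the start of the episode below 0.03 m); the robot touches nothing.
It fails at once if the box is shoved more than 20 mm, or lifted or tipped (distance of box from where it was at the start of the episode above 0.02 m or height (world z) of box above 0.008 m or angle between box's own z axis and vertical above 0.08 rad).
It fails at once if the fingers bear on the box with more than 50 N (contact force between the fingers and box above 50 N).
It fails at once if a bystander is moved more than 30 mm, lifted or knocked over (distance of any of candle, matches, remote, mug_a, mug_b, jar, can, brush from where it was at the start of the episode above 0.03 m or angle between any of candle, matches, remote, mug_a, mug_b, jar, can, brush's own z axis and vertical above 0.4 rad).
It also fails if it takes over 64 s, if anything falls off the work surface, if the arm or the gripper's body presses on something with over 40 N, if the wrist force passes 120 N, or if a joint passes its speed limit or range.

## Robot

A 7-joint arm with a two-finger parallel gripper is mounted at the origin on the work surface. World frame = base frame: x ahead of the robot, y to its left, z up, the work surface at z = 0. Lengths are in mm, angles in rad, forces in N, time in s.
With the tool pointing down it reaches from about 400 to 900 mm from the base axis. Payload 5.5 kg.
Tool frame: the origin (TCP) lies at the very end of the fingers, on their centre line; the grasp point (between the pads) lies 19 mm behind it; z points along the fingers, y is the line along which they close (so a half turn about z gives the same grasp; the last joint's range is limited). The gripper opens to 92 mm and grips with 3 to 60 N. Pads are 19 mm wide; open, the fingers measure 130 mm over their backs; the gripper's body (75 mm by 190 mm) begins 47 mm behind the grasp point.
Start: joints at [-1.054, 0.501, -0.427, 1.55, 0.221, 1.138, -0.21], TCP at [163.166, 629.187, 226.729] pointing down, gripper open.
Joint ranges: [-2.88, 2.88], [-0.31, 2.03], [-1.54, 1.56], [0.2, 2.42], [-1.41, 4.55], [0.19, 2.02], [-2.57, 2.57]. Speed limits (rad/s): [2.57, 2.57, 3.14, 3.14, 3.14, 3.14, 3.14].

## Interface

Orientations are given as [roll, pitch, yaw] about the fixed x, y, z axes, in that order (R = Rz(yaw) Ry(pitch) Rx(roll)).
In Python, from station import sensors, cams, arm gives the robot as it stands.
- The arm moves only by the shell command python3 -m handwheel 'ROWS' [FORCE]. ROWS is JSON, a list of rows, each a list of 7 numbers: the turn, a rotation vector about the tool's x, y, z scaled (see below), then the shift along the tool's x, y, z scaled (see below), then the gripper command: -1 is shut, 1 is fully open, values between are in proportion. A call has 1 to 5 rows; each row is the pose to reach, as a shift and turn from the pose commanded when the call began, along the tool's axes at that moment, turning the shorter way round; what a row does not reach only later rows make up. The controller multiplies each number of a shift by 15 cm and each number of a turn by 180 degrees. A row lasts 1/10 s, in which the tool goes at most 50 mm and 8.59 degrees, less where a joint would pass 70% of its speed; a pose out of reach is approached as far as the arm can. A call with a number of a shift or a turn outside -1 to 1 is refused whole. A call with a gripper value outside its range is refused whole. The fingers move at their own pace and stop on an object; FORCE is the grip in N (left out, the last holds). Time passes only in rows, so rows that repeat a pose let the fingers close. It gives the time, the measured TCP pose, the force, the opening and the grip force at its end, in the units of the state.
- sensors.get_obs(): the state, without advancing time (a new reading comes with each control period).
- cams.camera(name): name is "scene" or "top" or "wrist"; returns a dict with "image" (384x512x3 uint8, red, green, blue), "fov_y" (degrees; the focal length in pixels is half the picture's height over the tangent of half this angle, whatever the lens; pixels are square), "cx", "cy" (the principal point, pixels), "position" and "rotation" of the camera in the world. Camera axes: x right, y down, z forward; pixel columns grow to the right and rows downward; lengths in mm; the calibration is good to about 2 mm. The wrist camera is an equidistant fisheye: a pixel r from the principal point sees the ray r / f radians off the axis. A picture is of the moment at which its call begins. There is no depth.
- arm.close_job(): hands the job in; it is judged then, once.
The state is a dict: "time": time; "q": joint angles; "qd": joint speeds; "effort": joint torques, N m; "ee_pos": TCP position; "orientation": TCP orientation; "contact_force": force on the tool from outside, world axes, zero at the start; "ft_torque": the same for the moment, N m; "grip_width": opening from 0.0 (shut) to 1.0 (fully open); "gripper_force": force on a finger pad.
Only numpy, scipy, OpenCV 4.12 (cv2) and the standard library are available. Lean on these libraries where they do the work, as an engineer would, in place of code of your own. Each camera call takes 0.05 s, during which the arm holds its last target. There are 200 camera calls.

## Working session

There is one attempt and no reset: what is moved stays moved. The work goes in short steps, Python scripts to look and compute and a shell command to move; the robot and the scene stay as the last step left them, time stands still between calls to the robot, and variables do not carry over. Pictures are saved under pics/ and viewed, at most 10 in all, crops included, and the job is handed in when it is done.

```bash
mkdir -p pics; python3 - <<'E'
from station import sensors,cams
import cv2
o=sensors.get_obs()
print({k:o[k] for k in('time','ee_pos','orientation','contact_force','grip_width')})
for n in('top','scene'):
    c=cams.camera(n); cv2.imwrite(f'pics/{n}0.png',c['image'][:,:,::-1])
    print(n,c['fov_y'],c['cx'],c['cy'],c['position'],c['rotation'])
E
```

```text
{'time': 0.0, 'ee_pos': array([163.10234987, 628.4860581 , 225.6920441 ]), 'orientation': array([-3.13967848e+00, -1.63956235e-05,  2.88783573e+00]), 'contact_force': array([0.13203584, 0.19282711, 0.77157927]), 'grip_width': 1.0015529746376428}
top 56.111338622873696 251.42319008450323 193.12377463738244 [ 512.27432532   22.49231541 1146.85775362] [-3.06992435e+00  1.65529380e-03 -1.55079484e+00]
scene 48.319410228988794 250.69682167119382 189.91889466698163 [1262.85933473  431.53748527  721.91533351] [-2.23153051 -0.00292387  2.11466923]
```

View pics/top0.png

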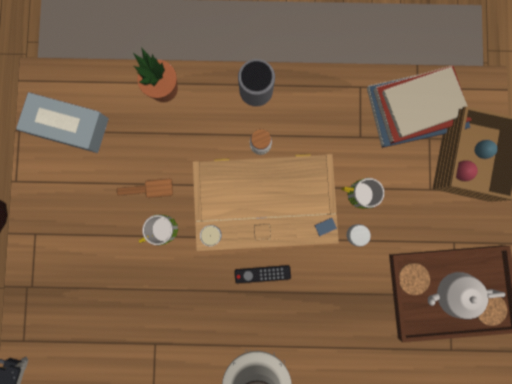

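View pics/scene0.png

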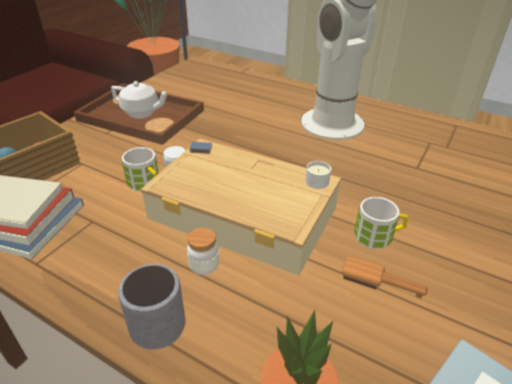

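The top view shows the box with front corners near (195,249) and (338,244). The candle is at (210,235), the matches at (326,227), and there is a faint square at about (262,231) that may be the plate. The scene view agrees, with a plate outline near (265,163). I'll enlarge both and compute positions.

```bash
cat > h.py <<'E'
import numpy as np,cv2
from scipy.spatial.transform import Rotation as R
def ray(c,p):
    f=192/np.tan(np.radians(c['fov_y'])/2)
    d=np.array([(p[0]-c['cx'])/f,(p[1]-c['cy'])/f,1.])
    r=np.array(c['rotation']); M=R.from_euler('xyz',r).as_matrix() if r.ndim==1 else r
    return np.array(c['position']),M@(d/np.linalg.norm(d))
def at(c,p,z):
    o,d=ray(c,p); return o+d*(z-o[2])/d[2]
def tri(c1,p1,c2,p2):
    A=[];b=[]
    for c,p in((c1,p1),(c2,p2)):
        o,d=ray(c,p); P=np.eye(3)-np.outer(d,d); A.append(P); b.append(P@o)
    return np.linalg.solve(sum(A),sum(b))
E
python3 - <<'E'
from h import *
from station import cams
t=cams.camera('top');s=cams.camera('scene')
for n,p in dict(FL=(195,249),FR=(338,244),BR=(333,156),BL=(193,163),plate=(262,231),cand=(210,235),match=(326,227)).items(): print(n,at(t,p,100).round(1))
print('tri plate',tri(t,(262,231),s,(265,163)).round(1))
a=cv2.resize(t['image'][205:260,185:345],(800,275),interpolation=cv2.INTER_CUBIC)
b=cv2.resize(s['image'][135:200,180:340],(800,325),interpolation=cv2.INTER_CUBIC)
cv2.imwrite('pics/crop1.png',np.vstack([a,b])[:,:,::-1])
E
```

```text
FL [422.7 185.1 100. ]
FR [ 445.3 -226.8  100. ]
BR [ 701.3 -211.4  100. ]
BL [672.5 198.7 100. ]
plate [478.2  -7.  100. ]
cand [463.7 143.  100. ]
match [ 493.4 -191.9  100. ]
tri plate [476.8  -3.6 110.7]
```

View pics/crop1.png

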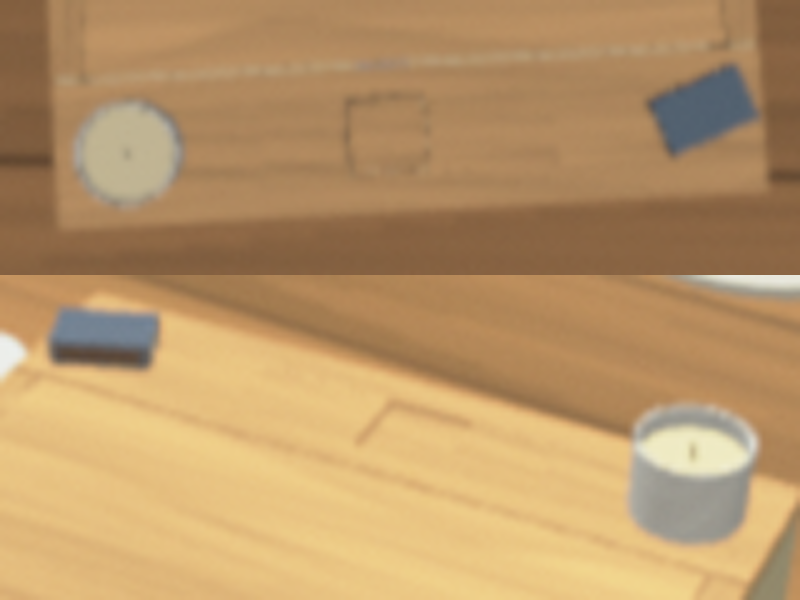

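The plate is at about (476,-9), slightly to the +y side of strip_mid. The box yaw is about 0.056 rad, with strip_mid at about (474.5,-18). I'll start feeling on the -y side at strip y ≈ -85. First I turn the tool to the box's yaw and travel there with the gripper shut.

```bash
python3 -m handwheel '[[0,0,-0.04,-0.33,-0.33,0,-1],[0,0,-0.08,-0.67,-0.67,0,-1],[0,0,-0.0987,-1,-1,0,-1],[0,0,-0.0987,-1,-1,0,-1],[0,0,-0.0987,-1,-1,0,-1]]' 5
python3 -m handwheel '[[0,0,0,-0.25,-0.25,0,-1],[0,0,0,-0.5,-0.5,0,-1],[0,0,0,-0.75,-0.75,0,-1],[0,0,0,-1,-1,0,-1],[0,0,0,-1,-1,0,-1]]'
python3 -m handwheel '[[0,0,0,0,-0.3,0,-1],[0,0,0,0,-0.6,0,-1],[0,0,0,-0.1,-0.9,0,-1],[0,0,0,-0.18,-1,0,-1],[0,0,0,-0.18,-1,0,-1]]'
python3 -m handwheel '[[0,0,0,0,-0.3,0,-1],[0,0,0,0,-0.6,0,-1],[0,0,0,0,-0.9,0,-1],[0,0,0,0,-1,0,-1],[0,0,0,0,-1,0,-1]]'
```

```text
time: 0.7
ee_pos: [274.7, 440.5, 226.1]
orientation: [-3.137, 0.001, -3.093]
contact_force: [1.2, 0.3, -1.0]
grip_width: 0.61
gripper_force: 0.0
time: 1.2
ee_pos: [433.7, 299.8, 226.6]
orientation: [-3.139, 0.002, -3.094]
contact_force: [-0.6, 0.9, -0.8]
grip_width: 0.178
gripper_force: 0.0
time: 1.7
ee_pos: [465.9, 154.1, 226.8]
orientation: [-3.141, 0.001, -3.091]
contact_force: [1.0, -0.0, 0.5]
grip_width: 0.009
gripper_force: 0.0
time: 2.2
ee_pos: [472.7, 5.9, 226.6]
orientation: [-3.141, -0.0, -3.088]
contact_force: [0.2, 0.1, 0.2]
grip_width: 0.005
gripper_force: 0.0
```

```bash
python3 -m handwheel '[[0,0,0,0,-0.3,0,-1],[0,0,0,0,-0.6,0.2,-1],[0,0,0,0,-0.73,0.45,-1],[0,0,0,0,-0.73,0.7,-1],[0,0,0,0,-0.73,0.7,-1]]'
python3 - <<'E'
from station import cams,sensors
import cv2
o=sensors.get_obs();print(o['ee_pos'],o['contact_force'])
a=cams.camera('top')['image'][195:265,180:345];b=cams.camera('wrist')['image']
a=cv2.resize(a,(512,217),interpolation=cv2.INTER_CUBIC)
cv2.imwrite('pics/w1.png',cv2.vconcat([a,b])[:,:,::-1])
E
```

```text
time: 2.7
ee_pos: [475.2, -99.3, 117.4]
orientation: [3.138, -0.009, -3.083]
contact_force: [-1.2, 1.3, 0.4]
grip_width: 0.004
gripper_force: 0.0
[475.24727179 -99.28012188 117.36508845] [-1.16139013  1.27352842  0.37710228]
```

View pics/w1.png

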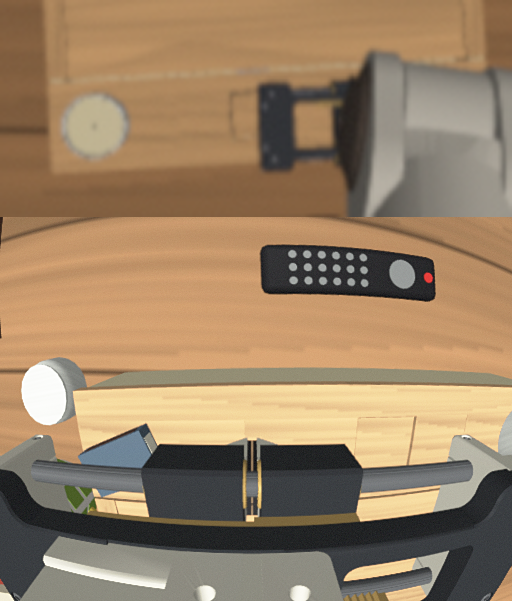

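The wrist view shows the shut fingers over the rail with the matchbox to the left, clear of them. The plate's outline is at (358–415, 417–460), right of the fingers, which is +y. Now I descend gently.

```bash
python3 -m handwheel '[[0,0,0,0,0,0.03,-1],[0,0,0,0,0,0.05,-1],[0,0,0,0,0,0.07,-1],[0,0,0,0,0,0.08,-1],[0,0,0,0,0,0.08,-1]]' | grep -E 'pos|contact'
for i in 1; do python3 -m handwheel '[[0,0,0,0,0,0.007,-1],[0,0,0,0,0,0.014,-1],[0,0,0,0,0,0.014,-1]]' | grep -E 'pos|contact'; done
```

```text
ee_pos: [478.9, -102.3, 109.9]
contact_force: [-0.4, -0.5, 0.8]
ee_pos: [478.8, -102.4, 107.5]
contact_force: [-0.6, -0.6, 0.4]
```

```bash
python3 -m handwheel '[[0,0,0,0,0,0.01,-1],[0,0,0,0,0,0.02,-1],[0,0,0,0,0,0.027,-1],[0,0,0,0,0,0.027,-1]]' | grep -E 'pos|contact'
python3 -m handwheel '[[0,0,0,0,0,0.007,-1],[0,0,0,0,0,0.01,-1],[0,0,0,0,0,0.01,-1]]' | grep -E 'pos|contact'
```

```text
ee_pos: [478.7, -102.3, 103.3]
contact_force: [-0.3, -0.1, -0.8]
ee_pos: [478.9, -102.3, 102.0]
contact_force: [0.3, -0.7, 0.1]
```

```bash
python3 -m handwheel '[[0,0,0,0,0,0.005,-1],[0,0,0,0,0,0.007,-1],[0,0,0,0,0,0.007,-1]]' | grep -E 'pos|contact'
```

```text
ee_pos: [478.9, -102.3, 101.0]
contact_force: [0.0, 0.1, 0.8]
```

```bash
python3 -m handwheel '[[0,0,0,0,0,0.005,-1],[0,0,0,0,0,0.007,-1],[0,0,0,0,0,0.007,-1]]' | grep -E 'pos|contact'
```

```text
ee_pos: [479.1, -102.3, 100.2]
contact_force: [-1.3, 0.6, 4.2]
```

Contact is at z ≈ 100.2 with 4 N. Next I slide along +y at this height and watch for the force to drop.

```bash
python3 -m handwheel '[[0,0,0,0,0,0,-1],[0,0,0,0,0.07,0,-1],[0,0,0,0,0.14,0,-1],[0,0,0,0,0.2,0,-1],[0,0,0,0,0.2,0,-1]]' | grep -E 'pos|contact'
python3 -m handwheel '[[0,0,0,0,0.07,0,-1],[0,0,0,0,0.14,0,-1],[0,0,0,0,0.2,0,-1],[0,0,0,0,0.2,0,-1]]' | grep -E 'pos|contact'
```

```text
ee_pos: [477.3, -69.9, 100.0]
contact_force: [-0.4, 1.8, 3.5]
ee_pos: [475.4, -40.2, 100.0]
contact_force: [0.0, 2.3, 3.7]
```

```bash
for i in 1; do python3 -m handwheel '[[0,0,0,0,0.04,0,-1],[0,0,0,0,0.08,0,-1],[0,0,0,0,0.08,0,-1]]' | grep -E 'pos|contact'; python3 -m handwheel '[[0,0,0,0,0.03,0,-1],[0,0,0,0,0.06,0,-1],[0,0,0,0,0.06,0,-1]]' | grep -E 'pos|contact'; python3 -m handwheel '[[0,0,0,0,0.02,0,-1],[0,0,0,0,0.04,0,-1],[0,0,0,0,0.04,0,-1]]' | grep -E 'pos|contact';  done
```

```text
ee_pos: [474.8, -29.5, 100.0]
contact_force: [-0.6, 1.8, 3.3]
ee_pos: [473.7, -20.3, 99.5]
contact_force: [-0.4, 0.0, -0.5]
ee_pos: [473.9, -14.8, 99.8]
contact_force: [0.1, -0.6, 0.1]
```

The force vanished between y = -29 and -20, so the tips are over the recess. I go on to the plate's middle (y ≈ -8), then press.

```bash
python3 -m handwheel '[[0,0,0,0,0.02,0,-1],[0,0,0,0,0.04,0,-1],[0,0,0,0,0.04,0,-1]]' | grep -E 'pos|contact'
python3 -m handwheel '[[0,0,0,0,0,0.007,-1],[0,0,0,0,0,0.014,-1],[0,0,0,0,0,0.02,-1],[0,0,0,0,0,0.02,-1]]' | grep -E 'pos|contact'
```

```text
ee_pos: [473.7, -8.9, 100.0]
contact_force: [0.2, -0.8, 0.0]
ee_pos: [473.8, -9.5, 97.1]
contact_force: [-0.2, -0.4, 2.6]
```

On the plate at z ≈ 97 with 2.6 N. Pressing in.

```bash
python3 -m handwheel '[[0,0,0,0,0,0.01,-1],[0,0,0,0,0,0.02,-1],[0,0,0,0,0,0.03,-1],[0,0,0,0,0,0.035,-1],[0,0,0,0,0,0.035,-1]]' | grep -E 'time|pos|contact'
python3 - <<'E'
from station import cams
import cv2
cv2.imwrite('pics/s2.png',cams.camera('scene')['image'][:,:,::-1])
E
```

```text
time: 7.9
ee_pos: [473.8, -9.5, 92.8]
contact_force: [-5.5, -0.6, 17.1]
```

View pics/s2.png

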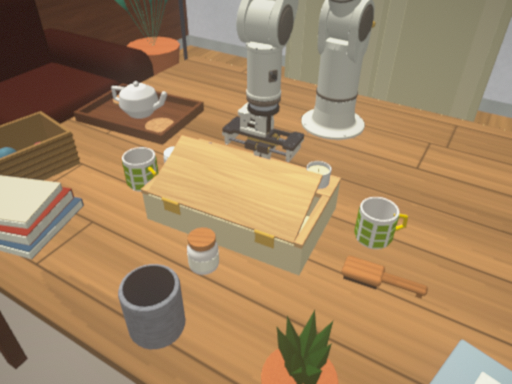

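The picture shows the lid already swinging up, with its front edge from (190,145) to (320,190), and the gripper in front of it. I come up out of the hole and then back away.

```bash
python3 -m handwheel '[[0,0,0,0,0,-0.05,-1],[0,0,0,0,0,-0.1,-1],[0,0,0,0,0,-0.2,-1],[0,0,0,0.05,0,-0.35,-1],[0,0,0,0.1,0,-0.5,-1]]' | grep -E 'time|pos|contact'
python3 -m handwheel '[[0,0,0,0.1,0,-0.2,-1],[0,0,0,0.2,0,-0.4,-1],[0,0,0,0.2,0,-0.5,-1],[0,0,0,0.2,0,-0.5,-1],[0,0,0,0.2,0,-0.5,-1]]' | grep -E 'time|pos|contact'
for i in 1; do python3 -m handwheel '[[0,0,0,0,0,0,-1],[0,0,0,0,0,0,-1],[0,0,0,0,0,0,-1],[0,0,0,0,0,0,-1],[0,0,0,0,0,0,-1]]' | grep -E 'time|pos|contact'; python3 -m handwheel '[[0,0,0,0,0,0,-1],[0,0,0,0,0,0,-1],[0,0,0,0,0,0,-1],[0,0,0,0,0,0,-1],[0,0,0,0,0,0,-1]]' | grep -E 'time|pos|contact'; done
python3 - <<'E'
from station import cams
import cv2
cv2.imwrite('pics/s3.png',cv2.hconcat([cv2.resize(cams.camera(n)['image'],(400,300)) for n in('scene','top')])[:,:,::-1])
E
```

```text
time: 8.45
ee_pos: [458.1, -10.3, 167.0]
contact_force: [0.7, 0.6, -0.5]
time: 8.95
ee_pos: [428.7, -12.0, 241.4]
contact_force: [-0.2, -1.0, -0.3]
time: 9.45
ee_pos: [428.7, -12.0, 241.4]
contact_force: [0.2, 0.1, -1.0]
time: 9.95
ee_pos: [428.8, -12.0, 241.7]
contact_force: [0.0, 0.7, 0.3]
```

View pics/s3.png

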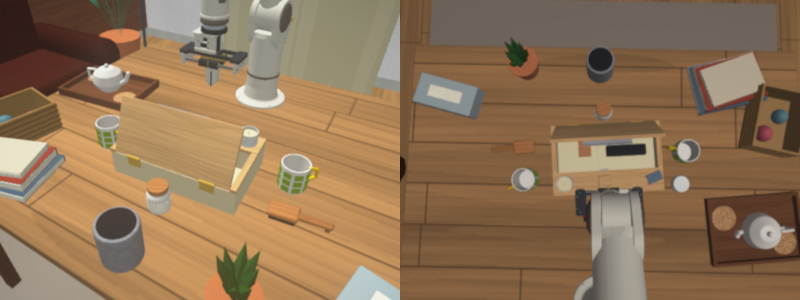

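The lid stands wide open in both views, and the bystanders appear unmoved. The arm is clear. I wait one more second, check that the lid is still, and hand in.

```bash
for i in 1; do python3 -m handwheel '[[0,0,0,0,0,0,-1],[0,0,0,0,0,0,-1],[0,0,0,0,0,0,-1],[0,0,0,0,0,0,-1],[0,0,0,0,0,0,-1]]' >/dev/null; python3 -m handwheel '[[0,0,0,0,0,0,-1],[0,0,0,0,0,0,-1],[0,0,0,0,0,0,-1],[0,0,0,0,0,0,-1],[0,0,0,0,0,0,-1]]' | grep time; done
python3 - <<'E'
from station import cams,arm
import cv2,numpy as np
b=cv2.resize(cams.camera('scene')['image'],(400,300))[:,:,::-1]; a=cv2.imread('pics/s3.png')[:,:400]
d=cv2.absdiff(a,np.ascontiguousarray(b))[100:210,100:280]; print(d.max(),d.mean())
if d.mean()<2: print(arm.close_job())
E
```

```text
time: 11.05
4 0.5522895622895623
the job is handed in; nothing more can be done
None
```

I felt along the rail from its -y end, found the catch plate, and pressed it in; the lid sprang open and was standing still when I handed the job in, with the arm clear and the box and bystanders apparently unmoved (judged by eye from the pictures).

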